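Stop the plate lane, close up the queue, and release the stop

ROBOT

A 6-joint arm with a two-finger parallel gripper is mounted at the origin on a cart in front of the work surface, level with it; the furniture and walls round the work are solid. World frame = base frame: x ahead of the robot, y to its left, z up, the work surface at z = 0. Lengths are in m, angles in rad, forces in N, time in s.
With the tool pointing down it reaches from about 0.425 to 0.95 m from the base axis. Payload 3.5 kg.
Tool frame: the origin (TCP) lies between the finger pads; the fingertips stand 19 mm ahead of it and the grasp point (between the pads) is the TCP; z points along the fingers, y is the line along which they close (so a half turn about z gives the same grasp; the last joint's range is limited). The gripper opens to 85 mm and grips with 20 to 120 N. Pads are 22 mm wide; open, the fingers measure 114 mm over their backs; the gripper's body (76 mm by 85 mm) begins 54 mm behind the grasp point. The pads swing forward as they close: fully open they stand 13 mm farther back than shut.
Start: joints at [-1.461, 0.286, 1.577, -0, 1.279, -0.15], TCP at [0.173, -0.652, 0.25] pointing down, gripper open.
Joint ranges: [-2.77, 2.77], [-0.9, 2.22], [0.21, 2.48], [-1.53, 4.67], [0.24, 2.81], [-2.84, 2.84]. Speed limits (rad/s): [2.79, 2.79, 3.14, 3.14, 3.14, 3.14].

INTERFACE

Orientations are given as a unit quaternion [x, y, z, w].
In Python, from plant import monitor, eyes, ctrl gives the robot as it stands.
- The arm moves only by the shell command python3 -m handwheel 'ROWS' [FORCE]. ROWS is JSON, a list of rows, each a list of 7 numbers: the shift along the tool's x, y, z in units of 40 cm (1.0 is 40 cm), then the turn, a rotation vector about the tool's x, y, z in units of pi rad (1.0 is pi rad), then the opening, from -1 (shut) to 1 (fully open). A call has 1 to 12 rows; each row is the pose to reach, as a shift and turn from the pose commanded when the call began, along the tool's axes at that moment, turning the shorter way round; what a row does not reach only later rows make up. A row lasts 1/8 s, in which the tool goes at most 62.5 mm and 10.7 degrees, less where a joint would pass 70% of its speed; a pose out of reach is approached as far as the arm can. A call with a number of a shift or a turn outside -1 to 1 is refused whole. A call with a gripper value outside its range is refused whole. The fingers move at their own pace and stop on an object; FORCE is the grip in N (left out, the last holds). Time passes only in rows, so rows that repeat a pose let the fingers close. It gives the time, the measured TCP pose, the force, the opening and the grip force at its end, in the units of the state.
- monitor.get_state(): the state, without advancing time (a new reading comes with each control period).
- eyes.read_camera(name): name is "side" or "top" or "wrist"; returns the picture (480x640x3 uint8, red, green, blue); there is no depth.
- eyes.camera_params(name): a dict with "K" (3x3 intrinsics, pixels), "R" (3x3) and "t" (3): a world point X has camera coordinates R X + t. Camera axes: x right, y down, z forward; pixel columns grow to the right and rows downward; lengths in m; the calibration is good to about 2 mm. The wrist camera is an equidistant fisheye: a pixel r from the principal point sees the ray r / f radians off the axis. A picture is of the moment at which its call begins: read the wrist's pose just before it. camera_params takes no time and is no camera call; for the wrist camera it gives the pose at the moment of the call.
- ctrl.sign_off(): hands the job in; it is judged then, once.
The state is a dict: "time": time; "qpos": joint angles; "dq": joint speeds; "joint_efforts": joint torques, N m; "eef_pos": TCP position; "tcp_rot": TCP orientation; "contact_force": force on the tool from outside, world axes, zero at the start; "wrist_torque": the same for the moment, N m; "opening": opening from 0.0 (shut) to 1.0 (fully open); "finger_force": force on a finger pad.
Only numpy, scipy, OpenCV 4.12 (cv2) and the standard library are available. Lean on these libraries where they do the work, as an engineer would, in place of code of your own. Each camera call takes 0.05 s, during which the arm holds its last target. There are 200 camera calls.

TASK

A culture plate has hung back on the small plate conveyor. Press the red emergency stop in until it latches, then slide the rear plate along the belt until it butts flush against the plate ahead and both sit fully home against the end stop, and only then twist the stop's head clockwise to release it so that it springs back up. Keep both plates flat on the belt and leave everything else on the bench where it is.

Things in the scene. Friction and masses are not known exactly. Their poses are not given: they have to be found in the camera images.
- lane: plate conveyor 400 x 178 mm, fixed: black belt between aluminium rails. Origin under its centre on the bench; y along the belt to the steel end stop, x across it, away from the robot. Belt top at z = 42 mm, 134 mm wide; a round steel guide rod along each side (top z = 59 mm), 136 mm clear between. End stop: pad face at y = 155 mm, top z = 63 mm. Gearmotor at the +x side, y = -150 mm
- end_stop (a point): point on the belt's surface (z = 42 mm) at the middle of the end stop's pad face; axes as the lane's
- front_plate: clear 24-well culture plate with lid and pink wells, 85 x 128 x 19 mm, loose on the belt next to the end stop. Origin at the centre of its underside, own x along its 85 mm side, own y along its 128 mm side, z up. Its 128 mm side lies across the belt (own x points along the lane's +y)
- rear_plate: a like plate, 85 x 128 x 19 mm, same axes and same way round, on the belt behind the front plate with a gap between them (30 to 80 mm wide)
- stop_box: grey stop station 80 (x) x 96 (y) x 60 mm with a yellow top plate (top at z = 62 mm), bolted beside the lane's near rail; where along the rail varies. Origin under its centre on the bench top, axes parallel to the lane's. The red mushroom head stands on the middle of its top
- stop_top (a point): centre of the flat top of the red mushroom head: 50 mm diameter, 22.5 mm high, white clockwise arrows on top. Released, its top is 98.5 mm above the bench and its underside 76 mm; latched, both are about 8 mm lower. It turns with the head
- stop_press (a joint): how far the head is pressed down, m: 0 released (up), 0.011 bottomed. The push needs about 7 N (springs 3 N at the top); pressed past about 0.0095 it snaps in and, let go, stays latched at 0.007 to 0.009
- stop_turn (a joint): turn of the head, rad, positive clockwise from above, 0 at rest, at most 0.9, sprung back to 0 (about 0.06 N m). Latched, turning it past about 0.45 frees the latch and the head springs up when let go
- tube_block: bystander: yellow block with microtubes, 62 x 118 x 36 mm, origin under its centre
- petri_dish: bystander: petri dish 90 mm across, 11 mm high, origin under its centre
- flask: bystander: lying culture flask 153 x 84 x 32 mm, origin under its centre
Not all that is in view belongs to the job. Leave any blue look-alike of the front_plate alone. Leave any turquoise look-alike of the rear_plate alone.

How it is judged:
On the way, in this order (a step that is already met when the one before it is completed fails the run):
1. the stop is pressed in and stays latched with the robot off it, while the gap between the plates is still open (value of joint stop_press above 0.005 m and contact force between stop_box and the arm below 0.2 N and horizontal distance between front_plate and rear_plate above 0.105 m), for 0.2 s.
2. with the stop still latched, the rear plate is butted against the front plate and both are home against the end stop (value of joint stop_press above 0.005 m and x of rear_plate in the frame of front_plate above -0.0875 m and y of front_plate in the frame of end_stop above -0.0456 m and angle between the x axis of rear_plate and the x axis of front_plate, either way round below 0.035 rad), for 0.2 s.
At the end, for the whole second after the job is handed in: The stop's head is up again (pressed less than 1.5 mm, turned less than 0.1 rad); the rear plate butts the front one (gap under 2 mm, parallel within 0.035 rad) and the front plate is home against the end stop (within 3 mm); both lie flat on the belt at rest (value of joint stop_press below 0.0015 m and value of joint stop_turn below 0.1 rad and x of rear_plate in the frame of front_plate between -0.0875 and -0.083 m and angle between the x axis of rear_plate and the x axis of front_plate, either way round below 0.035 rad and y of front_plate in the frame of end_stop above -0.0456 m and z of each of rear_plate, front_plate in the frame of end_stop below 0.003 m and linear speed of each of rear_plate, front_plate below 0.01 m/s); the robot touches nothing.
It fails at once if a plate is lifted off the belt or tipped (z of any of rear_plate, front_plate in the frame of end_stop above 0.012 m or angle between any of rear_plate, front_plate's own z axis and vertical above 0.2 rad).
It fails at once if a bystander on the bench is moved (distance of any of tube_block, petri_dish, flask from where it was at the start of the episode above 0.02 m).
It also fails if it takes over 58 s, if anything falls off the work surface, if the arm or the gripper's body presses on something with over 40 N, if the wrist force passes 120 N, or if a joint passes its speed limit or range.

## Working session

There is one attempt and no reset: what is moved stays moved. The work goes in short steps, Python scripts to look and compute and a shell command to move; the robot and the scene stay as the last step left them, time stands still between calls to the robot, and variables do not carry over. Pictures are saved under pics/ and viewed, at most 10 in all, crops included, and the job is handed in when it is done.

```bash
ls; mkdir -p pics; python3 - <<'E'
from plant import monitor, eyes
import cv2, numpy as np
for n in ("top","side"):
    im=eyes.read_camera(n); cv2.imwrite(f"pics/{n}0.png",im[...,::-1])
    p=eyes.camera_params(n); print(n,np.round(p["K"],1).tolist(),np.round(p["R"],3).tolist(),np.round(p["t"],3).tolist())
print(monitor.get_state())
E
```

```text
pics
top [[501.1, 0.0, 319.9], [0.0, 501.1, 232.3], [0.0, 0.0, 1.0]] [[0.005, -1.0, -0.027], [-0.993, -0.002, -0.114], [0.114, 0.027, -0.993]] [0.035, 0.515, 1.378]
side [[441.0, 0.0, 314.4], [0.0, 441.0, 239.1], [0.0, 0.0, 1.0]] [[-0.983, -0.186, 0.003], [-0.122, 0.631, -0.766], [0.141, -0.753, -0.643]] [0.498, 0.135, 1.341]
{'time': 0.1, 'qpos': array([-1.46100128e+00,  2.87136556e-01,  1.57804006e+00, -1.00949413e-06,
        1.27857878e+00, -1.50015391e-01]), 'dq': array([ 4.76401756e-04, -4.18279724e-07, -2.21037849e-03,  5.92693019e-04,
        1.34565371e-03, -3.32009685e-04]), 'joint_efforts': array([ 1.44919231e-03, -4.07293189e+01, -2.93698722e+01, -8.90273463e-05,
        3.40022314e-03,  1.86582406e-05]), 'eef_pos': array([ 0.1733629 , -0.65178646,  0.24904066]), 'tcp_rot': array([ 9.91573578e-01,  1.29540229e-01,  2.12619207e-05, -1.08115826e-03]), 'contact_force': array([ 0.2573073 , -0.43545337,  0.09967415]), 'wrist_torque': array([-0.02842457,  0.0222314 ,  0.0365373 ]), 'finger_force': 0.0, 'opening': 0.9997150888319613}
```

View pics/top0.png

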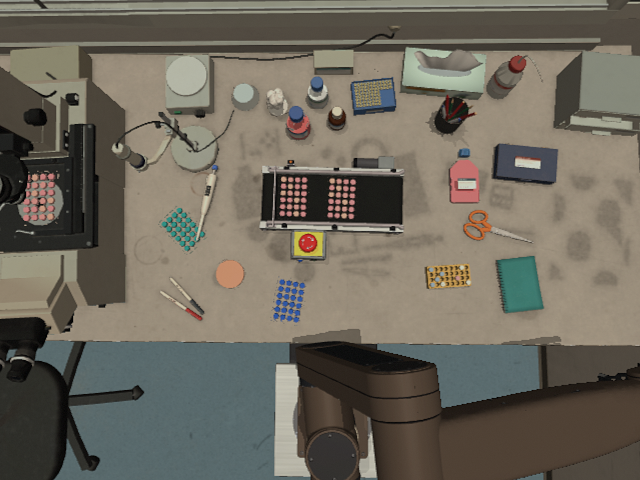

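View pics/side0.png

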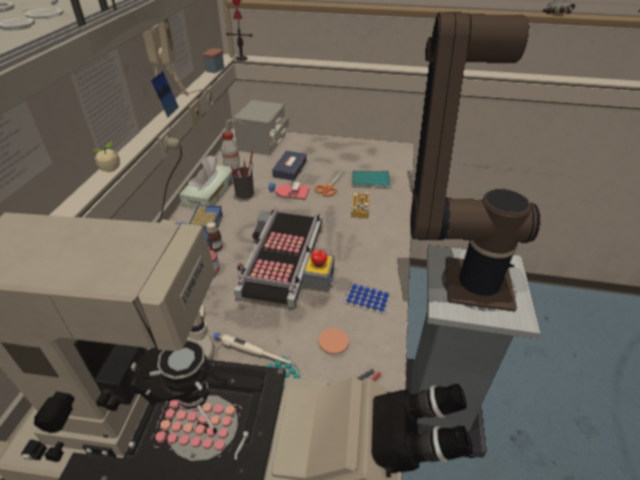

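The top view shows the lane at cols 262–403, rows 168–230, with the end stop on the left (+y). The front plate is at about (294,197), the rear plate at (341,198) and the red head at (308,243). The side view agrees with this layout. Next I measure them.

```bash
cat > h.py <<'E'
import cv2, numpy as np
from plant import monitor, eyes
from scipy.spatial.transform import Rotation as Rn
def ray(n,px,z,p=None):
    p=p or eyes.camera_params(n); K,R,t=(np.array(p[k]) for k in "KRt")
    px=np.atleast_2d(px).astype(float)
    d=np.c_[(px-K[:2,2])/[K[0,0],K[1,1]],np.ones(len(px))]@R
    c=-R.T@t; return c+d*((z-c[2])/d[:,2])[:,None]
def blobs(m,lo,hi):
    n,_,s,c=cv2.connectedComponentsWithStats(m.astype(np.uint8))
    return [(c[i],s[i,4]) for i in range(1,n) if lo<=s[i,4]<=hi]
def tri(pts):  # [(cam,px)]
    A=np.zeros((3,3));b=np.zeros(3)
    for n,px in pts:
        a,q=ray(n,px,0)[0],ray(n,px,.2)[0]; d=(q-a)/np.linalg.norm(q-a); P=np.eye(3)-np.outer(d,d); A+=P;b+=P@a
    return np.linalg.solve(A,b)
def top(im=None):
    im=eyes.read_camera("top") if im is None else im
    sub=np.zeros(im.shape[:2],bool); sub[160:240,255:410]=1
    r,g,b=(im[...,i].astype(int) for i in range(3))
    pink=(r>g+40)&(r>130)&sub&(b>90)
    pk=np.argwhere(pink)[:,::-1]
    out={}
    lab=pk[:,0]; u=np.sort(np.unique(lab)); gaps=np.diff(u); k=u[np.argmax(gaps)]+gaps.max()/2
    for nm,sel in (("front",lab<k),("rear",lab>k)):
        w=ray("top",pk[sel],.052)[:,:2].astype(np.float32)
        out[nm]=cv2.minAreaRect(w)
    return im,out,pink
E
python3 - <<'E'
from h import *
im=cv2.imread("pics/top0.png")[...,::-1]; sd=cv2.imread("pics/side0.png")[...,::-1]
_,o,pink=top(im); print(o)
r,g,b=(im[...,i].astype(int) for i in range(3))
red=(r>150)&(g<70)&(b<70); yel=(r>170)&(g>170)&(b<100)
s=np.zeros(red.shape,bool); s[228:262,285:330]=1
R=blobs(red&s,20,999); print("red",[(c,a,ray("top",c,.0985)) for c,a in R])
pts=np.argwhere((yel|red)&s)[:,::-1].astype(np.float32); yw=ray("top",pts,.062)[:,:2].astype(np.float32); print("yel",cv2.minAreaRect(yw))
r,g,b=(sd[...,i].astype(int) for i in range(3))
for c,a in blobs((r>150)&(g<80)&(b<80),40,999): print("side red",c,a,ray("side",c,.092))
# belt
blk=(im.max(2)<45); s=np.zeros(red.shape,bool); s[165:235,255:410]=1
n,l,st,c=cv2.connectedComponentsWithStats((blk&s).astype(np.uint8)); i=1+np.argmax(st[1:,4])
print("belt",st[i]); 
pts=np.argwhere((blk&s)&(l==i))[:,::-1]; print(cv2.minAreaRect(ray("top",pts,.042)[:,:2].astype(np.float32)))
c=cv2.resize(im[155:265,250:410],None,fx=5,fy=5,interpolation=cv2.INTER_CUBIC); cv2.imwrite("pics/crop0.png",c[...,::-1])
E
```

```text
{'front': ((0.5800435543060303, 0.10771501809358597), (0.18410854041576385, 0.08316875994205475), 7.015492916107178), 'rear': ((0.6080425977706909, -0.022769026458263397), (0.07170157879590988, 0.10850200802087784), 87.03868865966797)}
red [(array([307.43646409, 242.44751381]), np.int32(181), array([[0.47976832, 0.06806202, 0.0985    ]]))]
yel ((0.4803909659385681, 0.06852392107248306), (0.06328453868627548, 0.07683318853378296), 0.12413401901721954)
side red [318.5984252  255.45669291] 127 [[0.48171156 0.06703878 0.092     ]]
belt [ 275  174  128   50 3889]
((0.6107093691825867, -0.014095783233642578), (0.3556045591831207, 0.13219612836837769), 88.46890258789062)
```

View pics/crop0.png

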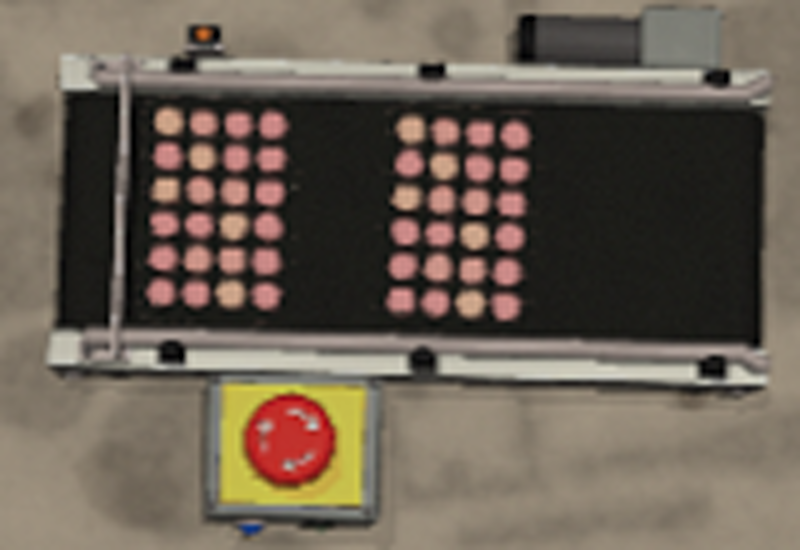

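The crop shows the plate wells, two 4x6 grids at crop x 150–287 and 390–530, on a belt tilted by about 1–2°. The head is at crop (290,440). I restrict the mask to the belt and fit the grids.

```bash
sed -i 's/sub\[160:240,255:410\]/sub[168:224,262:405]/' h.py; cat >> h.py <<'E'
def grid(pts):  # centre + yaw of the long (6-well) axis from PCA of well pixels
    c=pts.mean(0); w,v=np.linalg.eigh(np.cov((pts-c).T)); a=v[:,1]; a=a*np.sign(a[0]); 
    return c, np.arctan2(a[1],a[0])
def plates():
    im,o,pink=top(); pk=np.argwhere(pink)[:,::-1]; u=np.unique(pk[:,0]); g=np.diff(u); 
    # largest gap splits the plates when apart
    k=u[np.argmax(g)]+g.max()/2
    return im,[grid(ray("top",pk[s],.052)[:,:2]) for s in (pk[:,0]<k,pk[:,0]>k)]
E
python3 - <<'E'
from h import *
im,P=plates()
_,o,_=top(im)
print(o)
for c,a in P: print(c,np.degrees(a))
# rail edges: belt black rows per column -> line fits
blk=im.max(2)<45; T=[];B=[]
for col in list(range(312,324))+list(range(358,398)):
    r=np.where(blk[172:226,col])[0]+172
    T.append((col,r.min()));B.append((col,r.max()))
for L in (T,B):
    w=ray("top",L,.042)[:,:2]; f=np.polyfit(w[:,1],w[:,0],1); print("edge x=%.4f*y+%.4f"%tuple(f), np.degrees(np.arctan(f[0])), w[:,1].min(),w[:,1].max())
# end of lane : col extents
print("front-rear dist", np.linalg.norm(P[0][0]-P[1][0]))
# end stop bar at crop x~124 , y 60..355 (z=.063)
print(ray("top",[[250+127/5,155+200/5],[250+120/5,155+200/5]],.063))
E
```

```text
{'front': ((0.6130885481834412, 0.112031489610672), (0.07197786122560501, 0.10832440108060837), 87.79611206054688), 'rear': ((0.6079716086387634, -0.022765357047319412), (0.07170157879590988, 0.10835979133844376), 87.03868865966797)}
[0.61385402 0.11108557] -7.3576410503814795
[ 0.60791509 -0.0239295 ] -11.378442586631463
edge x=0.0262*y+0.6754 1.50327641034579 -0.17930252740805808 0.059681977116892625
edge x=0.0278*y+0.5469 1.5896109835207726 -0.1777442642396043 0.05877378939234332
front-rear dist 0.13514562443444475
[[0.61500916 0.15993192 0.063     ]
 [0.61500866 0.16382558 0.063     ]]
```

```bash
cat >> h.py <<'E'
def rows(*T, yaw=None):  # world targets (x,y,z,yawdeg): tool-axis rows from the measured pose
    s=monitor.get_state(); R0=Rn.from_quat(s["tcp_rot"]); p=s["eef_pos"]
    print("at",np.round(p,4),"yaw",round(np.degrees(np.arctan2(*R0.as_matrix()[1::-1,0])),2),"t",s["time"],"F",np.round(s["contact_force"],1))
    for x,y,z,a in T:
        a=np.radians(a); R1=Rn.from_matrix([[np.cos(a),np.sin(a),0],[np.sin(a),-np.cos(a),0],[0,0,-1]])
        print(np.round(np.r_[R0.inv().apply(np.array([x,y,z])-p)/.4,(R0.inv()*R1).as_rotvec()/np.pi],4).tolist())
E
python3 -c "
from h import *
rows((.43,-.33,.22,50),(.48,.068,.16,88.45))"
```

```text
at [ 0.1734 -0.6519  0.2493] yaw 14.89 t 0.15 F [ 0.7 -0.3 -0.1]
[0.8267, -0.6127, 0.0745, -0.0005, -0.0002, -0.1951]
[1.2031, -1.542, 0.2262, -0.0004, -0.0004, -0.4087]
```

```bash
python3 -m handwheel '[[0.827,-0.613,0.0745,0,0,-0.195,-1],[0.827,-0.613,0.0745,0,0,-0.195,-1],[0.827,-0.613,0.0745,0,0,-0.195,-1],[0.827,-0.613,0.0745,0,0,-0.195,-1],[0.827,-0.613,0.0745,0,0,-0.195,-1],[0.827,-0.613,0.0745,0,0,-0.195,-1],[0.827,-0.613,0.0745,0,0,-0.195,-1],[0.827,-0.613,0.0745,0,0,-0.195,-1],[0.827,-0.613,0.0745,0,0,-0.195,-1],[0.827,-0.613,0.0745,0,0,-0.195,-1]]' 30; python3 -c "
from h import *
rows((.48,.068,.15,88.45))"
```

```text
time: 1.4
eef_pos: [0.4295, -0.3315, 0.2206]
tcp_rot: [0.907, 0.422, -0.0, 0.0]
contact_force: [-0.9, -0.7, 0.3]
opening: -0.003
finger_force: 0.0
at [ 0.4295 -0.3315  0.2206] yaw 49.89 t 1.4 F [-0.9 -0.7  0.3]
[0.8452, -0.547, 0.1762, 0.0, 0.0001, -0.2142]
```

```bash
python3 -m handwheel '[[0.845,-0.547,0.176,0,0,-0.214,-1],[0.845,-0.547,0.176,0,0,-0.214,-1],[0.845,-0.547,0.176,0,0,-0.214,-1],[0.845,-0.547,0.176,0,0,-0.214,-1],[0.845,-0.547,0.176,0,0,-0.214,-1],[0.845,-0.547,0.176,0,0,-0.214,-1],[0.845,-0.547,0.176,0,0,-0.214,-1],[0.845,-0.547,0.176,0,0,-0.214,-1],[0.845,-0.547,0.176,0,0,-0.214,-1],[0.845,-0.547,0.176,0,0,-0.214,-1]]'; python3 -c "
from h import *
rows((.48,.068,.118,88.45),(.48,.068,.106,88.45))
im=eyes.read_camera('side');c=cv2.resize(im[200:320,230:390],None,fx=5,fy=5);cv2.imwrite('pics/s1.png',c[...,::-1])"
```

```text
time: 2.65
eef_pos: [0.4803, 0.0677, 0.1505]
tcp_rot: [0.717, 0.697, 0.0, 0.0]
contact_force: [-0.3, -0.6, 0.4]
opening: -0.003
finger_force: 0.0
at [0.4803 0.0677 0.1505] yaw 88.37 t 2.65 F [-0.3 -0.6  0.4]
[0.0007, -0.0007, 0.0813, 0.0002, 0.0001, -0.0004]
[0.0007, -0.0007, 0.1113, 0.0002, 0.0001, -0.0004]
```

View pics/s1.png

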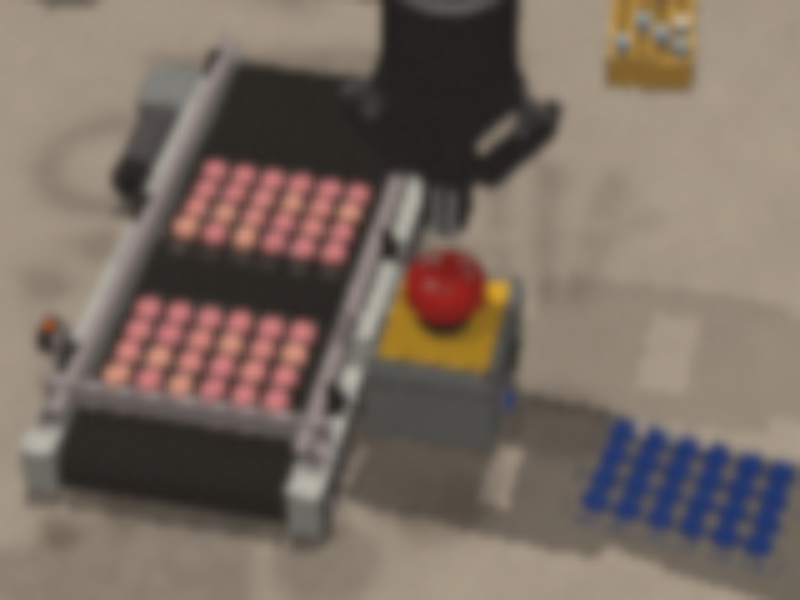

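The closed fingertips (crop 447,225) sit directly above the head (447,285). I press in stages.

```bash
python3 -m handwheel '[[0,0,0.06,0,0,0,-1],[0,0,0.08,0,0,0,-1],[0,0,0.09,0,0,0,-1],[0,0,0.098,0,0,0,-1],[0,0,0.106,0,0,0,-1],[0,0,0.106,0,0,0,-1]]'; python3 -m handwheel '[[0,0,0.003,0,0,0,-1],[0,0,0.005,0,0,0,-1],[0,0,0.005,0,0,0,-1]]'
```

```text
time: 3.45
eef_pos: [0.48, 0.0688, 0.1088]
tcp_rot: [0.716, 0.698, -0.001, 0.0]
contact_force: [-3.8, -0.9, 6.0]
opening: 0.001
finger_force: 3.0
time: 3.82
eef_pos: [0.48, 0.0688, 0.1071]
tcp_rot: [0.716, 0.698, -0.001, 0.0]
contact_force: [-5.5, -1.0, 6.4]
opening: 0.0
finger_force: 3.4
```

```bash
python3 -m handwheel '[[0,0,0.004,0,0,0,-1],[0,0,0.006,0,0,0,-1],[0,0,0.006,0,0,0,-1]]'; python3 -m handwheel '[[0,0,-0.05,0,0,0,-1],[0,0,-0.15,0,0,0,-1],[0,0,-0.15,0,0,0,-1],[0,0,-0.15,0,0,0,-1]]'; python3 -c "
from h import *
im=eyes.read_camera('side');r,g,b=(im[...,i].astype(int) for i in range(3))
for c,a in blobs((r>150)&(g<80)&(b<80),40,999): print('side red',c,a)
old=cv2.imread('pics/s1.png')
cv2.imwrite('pics/s2.png',np.hstack([old[200:400,350:550],cv2.resize(im[200:320,230:390],None,fx=5,fy=5)[200:400,350:550,::-1]]))
rows((.605,-.11,.16,88.45),(.605,-.11,.068,88.45))"
```

```text
time: 4.2
eef_pos: [0.4803, 0.0688, 0.1064]
tcp_rot: [0.716, 0.698, -0.001, -0.0]
contact_force: [-9.0, -1.2, 16.5]
opening: -0.001
finger_force: 7.9
time: 4.7
eef_pos: [0.4799, 0.0692, 0.1632]
tcp_rot: [0.716, 0.698, 0.0, 0.0]
contact_force: [-0.0, 0.3, -0.4]
opening: 0.004
finger_force: 0.0
at [0.4793 0.0692 0.1625] yaw 88.5 t 4.75 F [ 0.7 -0.8 -0.2]
[-0.4397, 0.3257, 0.0057, -0.0004, -0.0001, 0.0003]
[-0.4397, 0.326, 0.2357, -0.0004, -0.0001, 0.0003]
```

View pics/s2.png

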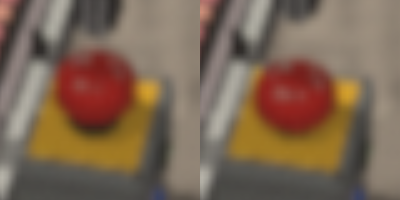

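The head sits visibly lower than before (about 10 px in the crop), and the 16 N reading shows it bottomed, so it is latched with the arm off. Next I go behind the rear plate with a part-open gripper that gives two contact points.

```bash
python3 -m handwheel '[[-0.44,0.333,0.006,0,0,0,0],[-0.44,0.333,0.006,0,0,0,0],[-0.44,0.333,0.006,0,0,0,0],[-0.44,0.333,0.006,0,0,0,0],[-0.44,0.333,0.006,0,0,0,0],[-0.44,0.333,0.1,0,0,0,0],[-0.44,0.333,0.2,0,0,0,0],[-0.44,0.333,0.23,0,0,0,0],[-0.44,0.333,0.23,0,0,0,0]]'; python3 -c "
from h import *
rows((.608,-.11,.063,88.45),(.6095,-.02,.063,88.45))
im=eyes.read_camera('top');c=cv2.resize(im[155:265,250:410],None,fx=5,fy=5);cv2.imwrite('pics/t3.png',c[...,::-1])"
```

```text
time: 5.88
eef_pos: [0.6075, -0.1093, 0.0703]
tcp_rot: [0.716, 0.698, -0.001, -0.001]
contact_force: [0.3, -0.3, 0.2]
opening: 0.501
finger_force: 0.0
at [ 0.6075 -0.1093  0.0703] yaw 88.54 t 5.875 F [ 0.3 -0.3  0.2]
[-0.0018, 0.0014, 0.0183, -0.0008, -0.0003, 0.0005]
[0.2232, -0.0006, 0.0185, -0.0008, -0.0003, 0.0005]
```

View pics/t3.png

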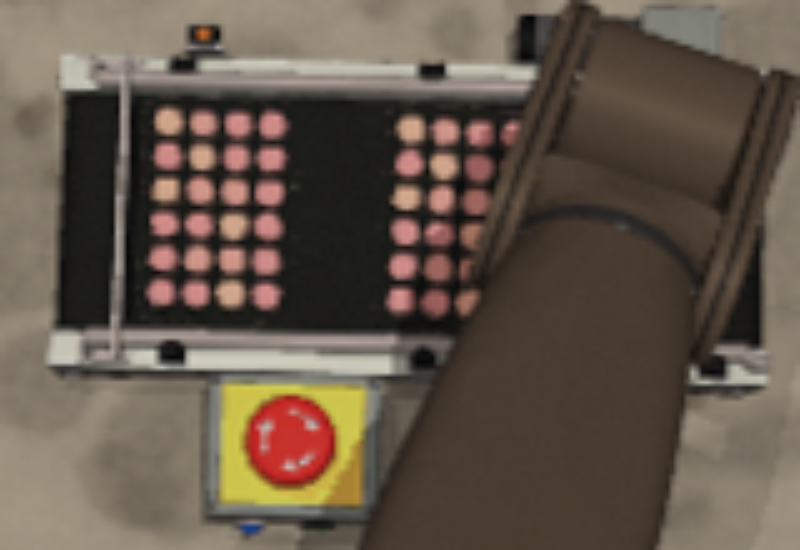

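```bash
python3 -m handwheel '[[0,0.001,0.018,0,0,0,0],[0.03,0.001,0.018,0,0,0,0],[0.06,0.001,0.018,0,0,0,0],[0.075,0.001,0.018,0,0,0,0],[0.085,0.001,0.018,0,0,0,0],[0.1,0.001,0.018,0,0,0,0],[0.115,0.001,0.018,0,0,0,0],[0.13,0.001,0.018,0,0,0,0],[0.145,0.001,0.018,0,0,0,0],[0.155,0.001,0.018,0,0,0,0],[0.165,0.001,0.018,0,0,0,0],[0.165,0.001,0.018,0,0,0,0]]'; python3 -c "
from h import *
rows((.609,-.03,.063,88.45))
im,P=plates()
for c,a in P: print(c)
cv2.imwrite('pics/t4.png',im[...,::-1])"
```

```text
time: 7.42
eef_pos: [0.6105, -0.0439, 0.064]
tcp_rot: [0.716, 0.698, 0.0, -0.0]
contact_force: [-0.1, 0.1, 0.1]
opening: 0.499
finger_force: 0.0
at [ 0.6105 -0.0439  0.064 ] yaw 88.52 t 7.425 F [-0.1  0.1  0.1]
[0.0345, -0.0045, 0.0025, -0.0001, -0.0001, 0.0004]
[0.61321007 0.11117381]
[0.63578729 0.0403046 ]
```

```bash
python3 -m handwheel '[[0.01,0,0.002,0,0,0,0],[0.02,0,0.002,0,0,0,0],[0.028,0,0.002,0,0,0,0],[0.034,0,0.002,0,0,0,0],[0.034,0,0.002,0,0,0,0]]'; python3 -m handwheel '[[0.005,0,0,0,0,0,0],[0.01,0,0,0,0,0,0],[0.01,0,0,0,0,0,0]]'; python3 -c "
from h import *
rows()
im=eyes.read_camera('top');c=cv2.resize(im[155:265,250:410],None,fx=5,fy=5);cv2.imwrite('pics/t5.png',c[...,::-1])"
```

```text
time: 8.1
eef_pos: [0.6109, -0.0304, 0.0633]
tcp_rot: [0.716, 0.698, 0.0, -0.0]
contact_force: [0.1, 0.4, 0.1]
opening: 0.5
finger_force: 0.0
time: 8.48
eef_pos: [0.611, -0.0265, 0.0633]
tcp_rot: [0.716, 0.698, 0.0, -0.0]
contact_force: [-0.4, 0.4, 0.2]
opening: 0.498
finger_force: 0.0
at [ 0.611  -0.0265  0.0633] yaw 88.51 t 8.475 F [-0.4  0.4  0.2]
```

View pics/t5.png

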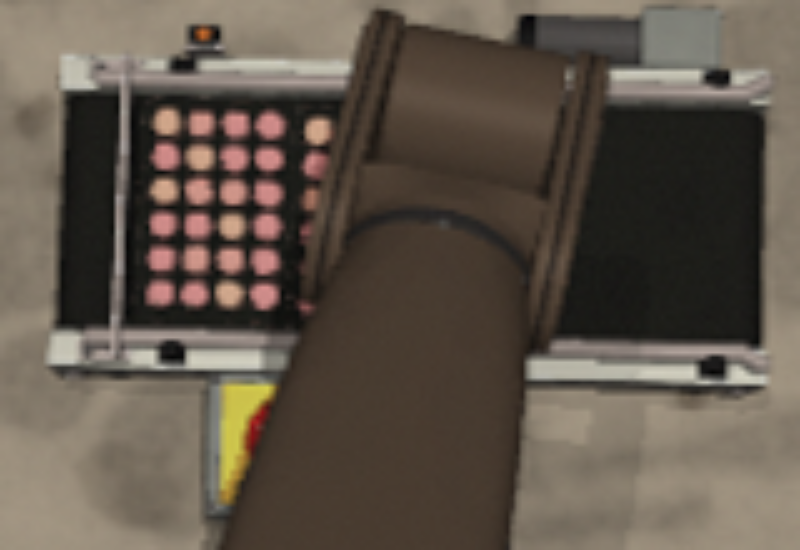

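The rear wells (crop x≈318) are now 48 px from the front's last column (270). That is about 27 mm, so the plates butt. I keep pushing until the stop reacts.

```bash
for i in 1 2; do python3 -m handwheel '[[0.0025,0,0,0,0,0,0],[0.005,0,0,0,0,0,0],[0.005,0,0,0,0,0,0]]' | grep -E "eef|contact"; done
```

```text
eef_pos: [0.6111, -0.0247, 0.0633]
contact_force: [0.9, -0.7, -0.0]
eef_pos: [0.6113, -0.0229, 0.0634]
contact_force: [-0.4, -1.3, 0.1]
```

```bash
for i in 1 2; do python3 -m handwheel '[[0.0025,0,0,0,0,0,0],[0.005,0,0,0,0,0,0],[0.005,0,0,0,0,0,0]]' | grep -E "eef|contact"; done
```

```text
eef_pos: [0.6114, -0.0228, 0.0635]
contact_force: [0.0, -6.9, -1.0]
eef_pos: [0.6114, -0.0226, 0.0636]
contact_force: [-0.9, -12.3, -0.2]
```

The tool stalls at y=-0.0228 and the force climbs to 12 N, so the plates are home. I back off, lift and check while the stop is still latched.

```bash
python3 -m handwheel '[[-0.01,0,0,0,0,0,0],[-0.04,0,0,0,0,0,0],[-0.1,0,0,0,0,0,0],[-0.1,0,-0.1,0,0,0,0],[-0.1,0,-0.22,0,0,0,0],[-0.25,0,-0.3,0,0,0,1],[-0.4,0,-0.3,0,0,0,1],[-0.45,0,-0.3,0,0,0,1],[-0.45,0,-0.3,0,0,0,1]]'; python3 -c "
from h import *
im,o,pink=top(); 
pk=np.argwhere(pink)[:,::-1]; print('cols',pk[:,0].min(),pk[:,0].max())
k=(pk[:,0].min()+pk[:,0].max())/2
for s in (pk[:,0]<k,pk[:,0]>k): print(cv2.minAreaRect(ray('top',pk[s],.052)[:,:2].astype(np.float32)))
rows((.48,.068,.16,45),(.48,.068,.084,45))
c=cv2.resize(im[155:265,250:410],None,fx=5,fy=5);cv2.imwrite('pics/t6.png',c[...,::-1])"
```

```text
time: 11.15
eef_pos: [0.606, -0.1995, 0.1826]
tcp_rot: [0.717, 0.697, 0.0, -0.001]
contact_force: [0.2, 1.1, -0.2]
opening: 0.998
finger_force: 0.0
cols 278 335
((0.6140248775482178, 0.11623214185237885), (0.0726543739438057, 0.11045470833778381), 88.15027618408203)
((0.6089234352111816, 0.03126873821020126), (0.0723719522356987, 0.11007118970155716), 87.54298400878906)
at [ 0.6061 -0.1981  0.1824] yaw 88.45 t 11.2 F [-0.8  0.7 -0.3]
[0.6565, -0.333, 0.0577, -0.0007, -0.0004, 0.2414]
[0.6561, -0.3328, 0.2477, -0.0007, -0.0004, 0.2414]
```

View pics/t6.png

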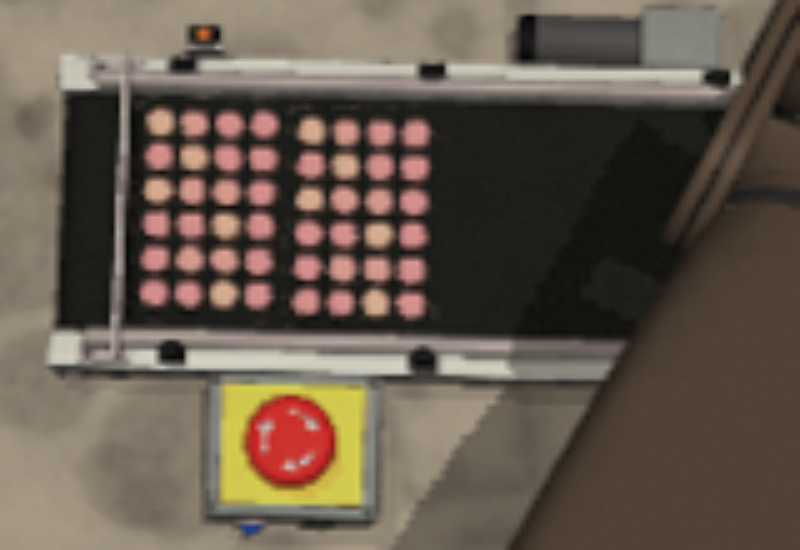

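The plates' centre distance is 85.1 mm, and both moved home with the stop still latched. Now I go to the head at yaw 45° with the gripper open.

```bash
python3 -m handwheel '[[0.656,-0.333,0.058,0,0,0.241,1],[0.656,-0.333,0.058,0,0,0.241,1],[0.656,-0.333,0.058,0,0,0.241,1],[0.656,-0.333,0.058,0,0,0.241,1],[0.656,-0.333,0.058,0,0,0.241,1],[0.656,-0.333,0.058,0,0,0.241,1],[0.656,-0.333,0.058,0,0,0.241,1],[0.656,-0.333,0.058,0,0,0.241,1]]'; python3 -c "
from h import *
rows((.48,.068,.084,45))
im=eyes.read_camera('side');c=cv2.resize(im[200:320,230:390],None,fx=5,fy=5);cv2.imwrite('pics/s7.png',c[...,::-1])"
```

```text
time: 12.2
eef_pos: [0.4808, 0.0668, 0.1603]
tcp_rot: [0.924, 0.383, 0.0, 0.0]
contact_force: [0.6, -0.2, 0.0]
opening: 0.997
finger_force: 0.0
at [0.4808 0.0668 0.1603] yaw 45.1 t 12.2 F [ 0.6 -0.2  0. ]
[0.0007, -0.0035, 0.1908, 0.0001, -0.0001, 0.0005]
```

View pics/s7.png

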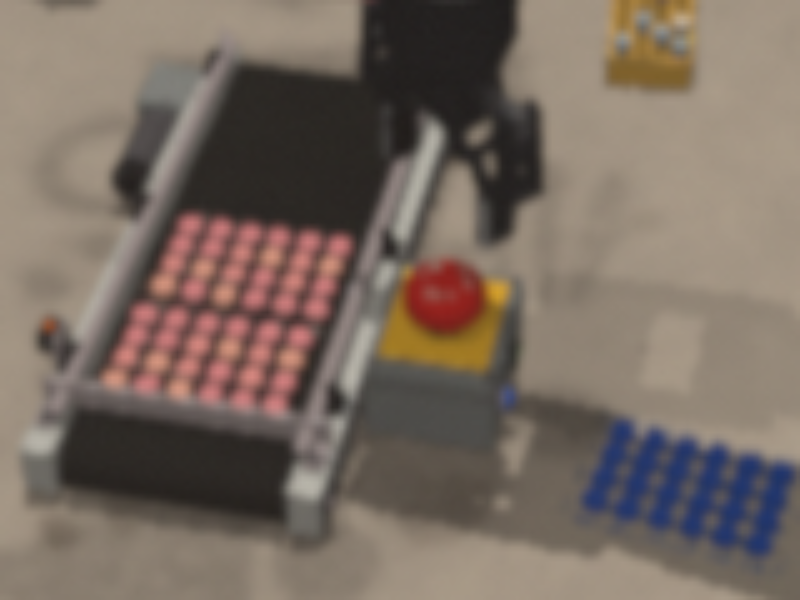

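The plates are together at the stop, the head is still down at crop (445,295), and the open fingers straddle it. I descend and grip.

```bash
python3 -m handwheel '[[0.0005,-0.003,0.08,0,0,0,1],[0.0005,-0.003,0.15,0,0,0,1],[0.0005,-0.003,0.19,0,0,0,1],[0.0005,-0.003,0.19,0,0,0,1],[0.0005,-0.003,0.19,0,0,0,-1],[0.0005,-0.003,0.19,0,0,0,-1],[0.0005,-0.003,0.19,0,0,0,-1],[0.0005,-0.003,0.19,0,0,0,-1],[0.0005,-0.003,0.19,0,0,0,-1],[0.0005,-0.003,0.19,0,0,0,-1]]' 25
```

```text
time: 13.5
eef_pos: [0.4811, 0.0675, 0.0854]
tcp_rot: [0.923, 0.384, 0.002, 0.001]
contact_force: [3.0, -5.1, 4.3]
opening: 0.574
finger_force: 28.9
```

```bash
python3 -m handwheel '[[0,0,0,0,0,0.05,-1],[0,0,0,0,0,0.1,-1],[0,0,0,0,0,0.15,-1],[0,0,0,0,0,0.2,-1],[0,0,0,0,0,0.215,-1],[0,0,0,0,0,0.215,-1],[0,0,0,0,0,0.215,-1]]'
```

```text
time: 14.38
eef_pos: [0.4812, 0.0675, 0.0856]
tcp_rot: [0.998, 0.057, 0.002, 0.001]
contact_force: [1.5, -3.9, 5.0]
opening: 0.575
finger_force: 29.0
```

```bash
python3 -m handwheel '[[0,0,0,0,0,0,1],[0,0,0,0,0,0,1],[0,0,0,0,0,0,1],[0,0,0,0,0,0,1],[0,0,0,0,0,0,1]]'; python3 -m handwheel '[[0,0,-0.05,0,0,0,1],[0,0,-0.15,0,0,0,1],[0,0,-0.3,0,0,0,1],[0,0,-0.3,0,0,0,1]]'; python3 -m handwheel '[[-0.3,0.1,-0.1,0,0,0,1],[-0.3,0.1,-0.1,0,0,0,1],[-0.3,0.1,-0.1,0,0,0,1],[-0.3,0.1,-0.1,0,0,0,1]]';  python3 -c "
from h import *
rows()
im,o,pink=top(); 
pk=np.argwhere(pink)[:,::-1]; print('cols',pk[:,0].min(),pk[:,0].max())
k=(pk[:,0].min()+pk[:,0].max())/2
for s in (pk[:,0]<k,pk[:,0]>k): print(cv2.minAreaRect(ray('top',pk[s],.052)[:,:2].astype(np.float32)))
c=cv2.resize(im[155:265,250:410],None,fx=2.5,fy=2.5)
im=eyes.read_camera('side');d=cv2.resize(im[200:310,230:390],None,fx=2.5,fy=2.5)
r,g,b=(im[...,i].astype(int) for i in range(3))
for q,a in blobs((r>150)&(g<80)&(b<80),40,999): print('side red',q,a)
cv2.imwrite('pics/f8.png',np.hstack([c,d])[...,::-1])"
```

```text
time: 15.0
eef_pos: [0.4793, 0.0682, 0.084]
tcp_rot: [0.998, 0.056, -0.0, -0.0]
contact_force: [-0.2, 0.2, -0.7]
opening: 1.0
finger_force: 0.0
time: 15.5
eef_pos: [0.483, 0.068, 0.2103]
tcp_rot: [0.998, 0.056, 0.006, 0.001]
contact_force: [1.0, 0.3, 0.4]
opening: 1.0
finger_force: 0.0
time: 16.0
eef_pos: [0.3647, 0.0149, 0.2439]
tcp_rot: [0.998, 0.056, 0.0, -0.0]
contact_force: [0.8, -0.4, -0.6]
opening: 1.004
finger_force: 0.0
at [0.3647 0.0149 0.2439] yaw 6.37 t 16.0 F [ 0.8 -0.4 -0.6]
cols 278 335
((0.6137385964393616, 0.11653873324394226), (0.07141707837581635, 0.11046766489744186), 88.74723052978516)
((0.6088434457778931, 0.030927449464797974), (0.07234445214271545, 0.10749192535877228), 89.95636749267578)
side red [318.62204724 255.66141732] 127
```

View pics/f8.png

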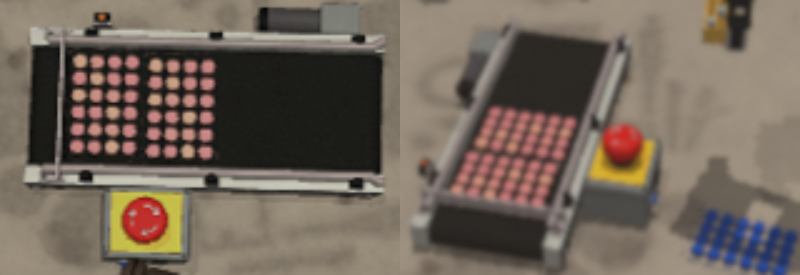

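The head's side-view centroid is back at its initial pixel (318.6, 255.7), so it is up, and the plates are unmoved at the stop with the arm clear. I hand the job in.

```bash
python3 -c "
from plant import ctrl
print(ctrl.sign_off())"
```

```text
the job is handed in; nothing more can be done
None
```

The job is handed in at about 16 s of the 58 s allowed: I latched the stop, butted the rear plate against the front one with both home against the end stop, then twisted the head and it sprang back up; the final pictures agree, but no verdict was returned.

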